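# Load a pair of sample tubes and slide the carrier round to its bay

## Task

Draw both sample tubes together by their capped ends out of the white dispenser, lay them down on the table in front of it and let go; then take the two side by side again by their middles, lift them in one grasp and lay them as a pair in the blue carrier. Then slide the loaded carrier along the table, out past the tall purple-striped carton next to it and round behind it, until it lies square inside the green taped bay, tubes still lying in it. Never lift or tip the carrier, let nothing (neither carrier nor robot) touch the two fixed cartons or the socket strip beside the way, and leave the loose tape, glue stick, swab pack and marker pen where they are.

Things in the scene. Friction and masses are not known exactly. Their poses are not given: they have to be found in the camera images.
- tube_a_mid (a point): Centre (half-way up and along) of the loose sample tube with a red cap, 92 mm long, 17 mm thick, 12 g. Its y axis runs along the tube. It does not roll. It starts lying on the table beside the other tube (centres about 18 mm apart, axes parallel, pair about 35 mm wide), about half inside the dispenser, cap end outside.
- tube_b_mid (a point): Centre of the loose sample tube with a purple cap, otherwise the same as the red-capped one (92 mm long, 17 mm thick); y axis along the tube.
- dispenser: White tunnel fixed to the table, 78 mm long, 66 mm wide (82 over its feet), 36 mm high. Origin on the table below its open mouth; it reaches to +78 mm along its x; the tubes come out towards -x. No floor (tubes lie on the table), roof at 26 mm, inside 40 mm wide. At first 42 to 48 mm of each tube stands out; the rest can be gripped only once drawn out by 50 mm or more.
- carrier: Loose blue carrier, 112 mm along its x, 96 mm along its y, 0.25 to 0.5 kg. Origin at the centre of its underside. A slab 12 mm thick with upright sides, carrying four corner cheeks (31 mm in x, 26 mm in y) and end walls up to 32 mm above the table; the end faces, at x = -56 and 56 mm, are flat over the whole width and height.
- pocket (a point): Middle of the floor of the carrier's pocket, 12 mm above the carrier's underside; axes as the carrier. The pocket is 104 mm along x and 44 mm along y; the pair of tubes belongs in it, along x. Half-way along, on both y sides, the cheeks leave a gap 50 mm wide (in x), open to the outside down to the slab, for the fingers: the tubes reach the floor only if held near their middles.
- bay: Bay marked with flat green tape (slides over freely). Origin at its centre on the table. Inside 148 mm along its x, 132 mm along its y: the carrier goes in with its x along the bay's x. The carrier starts near (-155, +170) mm in this frame; the free way leads along the bay's +x to (0, +170), then along its -y to the centre, with 20 to 45 mm free beside the carrier.
- tall_carton: White and purple carton fixed on the table, 60 mm along its x, 120 mm along its y, 66 mm high; origin at the centre of its underside. It stands at the inside of the corner of the way. Must not be touched.
- low_carton: White and blue carton fixed on the table, 52 mm along its x, 92 mm along its y, 47 mm high; origin at the centre of its underside. It stands on the left of the carrier's start. Must not be touched.
- power_strip: Cream socket strip fixed on the table, 54 mm along its x, 270 mm along its y, 47 mm high; origin at the centre of its underside. It lies beyond the corner of the way, roughly along the bay's y axis. Must not be touched.
- tape: Loose roll of brown tape, 92 mm across, 48 mm high, a bystander; origin at the centre of its underside.
- glue: Loose yellow glue stick with a red cap, standing, 26 mm across, 90 mm high, a bystander; origin at the centre of its underside.
- swabs: Loose white swab pack lying flat, 22 mm along its x, 165 mm along its y, 8 mm high, a bystander; origin at the centre of its underside.
- pen: Loose red and white marker pen lying flat, 17 mm along its x, 135 mm along its y, 16 mm high, a bystander; origin at the centre of its underside.
Mind the look-alikes: they are no part of the job. Leave any yellow look-alike of the dispenser alone.

How it is judged:
By the outcome, as a careful person would: the job done as asked, in the order asked, and still so for the second after the job is handed in, with the robot touching nothing.
It also fails if it takes over 67 s, if anything falls off the work surface, if the arm or the gripper's body presses on something with over 40 N, if the wrist force passes 120 N, or if a joint passes its speed limit or range.

## Robot

A 7-joint arm with a two-finger parallel gripper is mounted at the origin on a cart in front of the work surface, level with it; the furniture and walls round the work are solid. World frame = base frame: x ahead of the robot, y to its left, z up, the work surface at z = 0. Lengths are in m, angles in rad, forces in N, time in s.
With the tool pointing down it reaches from about 0.4 to 0.875 m from the base axis. Payload 6.5 kg.
Tool frame: the origin (TCP) lies between the finger pads; the fingertips stand 22 mm ahead of it and the grasp point (between the pads) lies 3 mm ahead of it; z points along the fingers, y is the line along which they close (so a half turn about z gives the same grasp; the last joint's range is limited). The gripper opens to 85 mm and grips with 20 to 120 N. Pads are 22 mm wide; open, the fingers measure 114 mm over their backs; the gripper's body (76 mm by 85 mm) begins 54 mm behind the grasp point. The pads swing forward as they close: fully open they stand 13 mm farther back than shut.
Start: joints at [-1.29, 0.536, -0.004, 1.538, 0.003, 1.067, -0.071], TCP at [0.221, 0.611, 0.253] pointing down, gripper open.
Joint ranges: [-2.7, 2.7], [-0.37, 2.16], [-1.27, 1.26], [0.24, 2.4], [-1.31, 4.45], [0.19, 1.91], [-2.76, 2.76]. Speed limits (rad/s): [2.39, 2.39, 3.14, 3.14, 3.14, 3.14, 3.14].

## Interface

Orientations are given as a rotation vector (axis times angle).
In Python, from plant import robot, viewer, job_done, models gives the robot as it stands.
- The arm moves only by the tool play_rows, never from a script. Its argument "steps" is a list of rows, each a list of 4 numbers: the shift along the tool's x, y, z in m, then the turn about the tool's z in rad. In form: [[tx, ty, tz, yaw], ...]. A call has 1 to 20 rows; each row is the pose to reach, as a shift and turn from the pose commanded when the call began, along the tool's axes at that moment; what a row does not reach only later rows make up. A row lasts 1/12 s, in which the tool goes at most 41.7 mm and 7.16 degrees, less where a joint would pass 70% of its speed; a pose out of reach is approached as far as the arm can. A call with a gripper value outside its range is refused whole. "gripper" is the closure, from 0 (fully open) to 1 (shut), set as the call begins (left out, the last holds). The fingers move at their own pace and stop on an object; "newtons" is the grip in N (left out, the last holds). Time passes only in rows, so rows that repeat a pose let the fingers close. It gives the time, the measured TCP pose, the force, the opening and the grip force at its end, in the units of the state.
- robot.read_state(): the state, without advancing time (a new reading comes with each control period).
- viewer.read_camera(name): name is "scene" or "top"; returns the picture (420x560x3 uint8, blue, green, red); there is no depth.
- viewer.camera_info(name): a dict with "fx", "fy", "cx", "cy" (pixels), "D" ([k1, k2, p1, p2, k3] as OpenCV has them; the pictures are not rectified), "R" (3x3) and "t" (3): a world point X has camera coordinates R X + t. Camera axes: x right, y down, z forward; pixel columns grow to the right and rows downward; lengths in m; the calibration is good to about 2 mm. A picture is of the moment at which its call begins. camera_info takes no time and is no camera call.
- job_done(): hands the job in; it is judged then, once.
Trained networks look in the newest picture that a camera, given by its name, has taken for a name from the list of things; names that differ only in an ending like _2 or _b are one class to them, and where a whole thing is asked for, a point or a joint stands for the part that bears it (a point fixed in the world has none). Each returns a list of dicts, best first, with "conf" (0 to 1); they miss things now and then, are a little off and sometimes report something else, mostly with a low value. They report only what shows in the picture. A call takes as long as a camera call. They do not tell look-alikes from the thing itself.
- models.boxes_of(thing, camera): "centre" ([column, row] in pixels, amid what is visible of it).
- models.outline_of(thing, camera): "pixels" (420x560 bool, what is visible of it) and "centre" ([column, row] in pixels, amid what is visible of it).
The state is a dict: "time_s": time; "joints": joint angles; "qd": joint speeds; "joint_torque": joint torques, N m; "tool_pos": TCP position; "ee_rot": TCP orientation; "ft_force": force on the tool from outside, world axes, zero at the start; "ft_torque": the same for the moment, N m; "opening": finger opening in m; "finger_force": force on a finger pad.
Only numpy, scipy, OpenCV 4.12 (cv2) and the standard library are available. Lean on these libraries where they do the work, as an engineer would, in place of code of your own. Each camera call takes 0.05 s, during which the arm holds its last target. There are 200 camera calls.

## Working session

There is one attempt and no reset: what is moved stays moved. The work goes in short steps, Python scripts to look and compute and a tool call to move; the robot and the scene stay as the last step left them, time stands still between calls to the robot, and variables do not carry over. Pictures are saved under pics/ and viewed, at most 10 in all, crops included, and the job is handed in when it is done.

Besides the shell and the picture viewer there is one more tool, called after "Emit:" as name([rows], argument=value, ...), one row to a line, values as JSON. play_rows: Moves the arm, as the interface text tells. Its arguments: {"type":"object","properties":{"steps":{"type":"array","items":{"type":"array","items":{"type":"number"}}},"gripper":{"type":"number"},"newtons":{"type":"number"}},"required":["steps"]}

```bash
ls; mkdir -p pics
python3 - <<'E'
from plant import robot, viewer, models
import cv2
for n in("scene","top"):
    im=viewer.read_camera(n); cv2.imwrite(f"pics/{n}0.png",im)
    i=viewer.camera_info(n); print({k:(v if not hasattr(v,'tolist') else v.tolist()) for k,v in i.items()})
print(robot.read_state())
E
```

```text
pics
{'fx': 405.43525899316506, 'fy': 405.43525899316506, 'cx': 277.80241424143685, 'cy': 210.69635915649107, 'D': [0.026644335840699997, 0.0, 0.0, 0.0, 0.0], 'R': [[0.5012840362683421, -0.865227003900162, -0.00982581825948709], [-0.5534363282548443, -0.3118723033044851, -0.77229780331123], [0.665148513905215, 0.39257852482465744, -0.6351846631462226]], 't': [-0.49293854737159726, 0.27511932736604455, 1.20943488049664]}
{'fx': 544.8413483276962, 'fy': 544.8413483276962, 'cx': 283.6545408668176, 'cy': 208.18493014756913, 'D': [-0.01988444830139732, 0.0, 0.0, 0.0, 0.0], 'R': [[0.004494347216992297, -0.9999268213289791, -0.01123177768727025], [-0.9977123723740678, -0.003726202875030683, -0.06749916609739007], [0.06745237471581007, 0.011509448251643637, -0.9976561079581182]], 't': [-0.2330420956711449, 0.5497271385291604, 1.6864632202287213]}
{'time_s': 0.1, 'joints': array([-1.29018496,  0.53710362, -0.00444123,  1.53878651,  0.0025874 ,
        1.06730153, -0.071187  ]), 'qd': array([ 6.83976869e-05, -6.70656644e-04, -5.01196012e-04, -3.56886333e-03,
       -1.64909673e-03,  9.14920922e-04,  1.28206388e-03]), 'joint_torque': array([ 2.77852407e-03, -5.84562671e+01,  1.05180848e+00, -2.59777397e+01,
        1.26094968e-02,  4.53570057e-03, -3.10032158e-05]), 'tool_pos': array([0.22075726, 0.61078548, 0.25248733]), 'ee_rot': array([-5.41889196e-01, -3.09433080e+00,  2.48818459e-03]), 'ft_force': array([-0.16244761,  0.16873015, -0.43871825]), 'ft_torque': array([-0.0540714 , -0.01564974, -0.00952704]), 'finger_force': 0.0, 'opening': 0.08520328397574826}
```

View pics/top0.png

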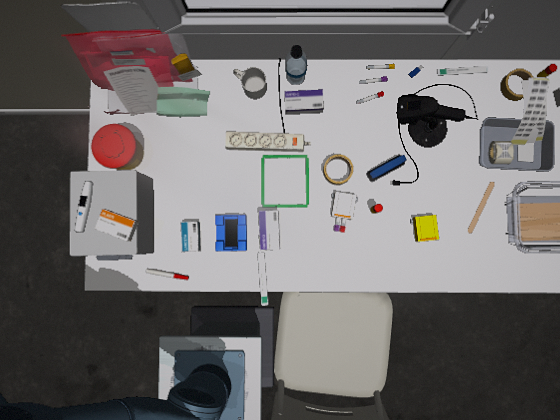

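View pics/scene0.png

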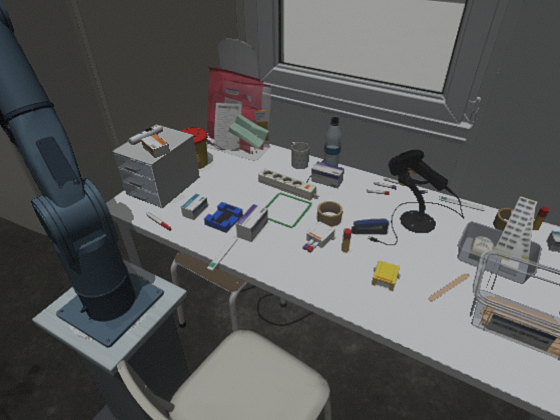

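The top view shows these things, at pixel (column, row):
- **Carrier:** (231,232), between the low carton (190,236) and the tall carton (268,229).
- **Bay and socket strip:** bay (285,181), strip (265,141).
- **White dispenser:** (343,207), with red and purple caps near (340,225).
- **Yellow look-alike:** (425,228). The white one with the caps in it is the dispenser meant.

Next I fit box silhouettes to the networks' outlines in both cameras.

```bash
cat > h.py <<'E'
from plant import robot, viewer, models
import numpy as np, cv2
from scipy.optimize import minimize
from scipy.spatial.transform import Rotation as Ro
INFO={n:viewer.camera_info(n) for n in("scene","top")}
def proj(n,X):
    i=INFO[n]; K=np.array([[i["fx"],0,i["cx"]],[0,i["fy"],i["cy"]],[0,0,1.]])
    return cv2.projectPoints(np.asarray(X,float).reshape(-1,3),cv2.Rodrigues(np.array(i["R"]))[0],np.array(i["t"],float),K,np.array(i["D"],float))[0].reshape(-1,2)
def unproj(n,px,z):
    i=INFO[n]; K=np.array([[i["fx"],0,i["cx"]],[0,i["fy"],i["cy"]],[0,0,1.]]);R=np.array(i["R"]);t=np.array(i["t"])
    p=cv2.undistortPoints(np.asarray(px,float).reshape(-1,1,2),K,np.array(i["D"],float)).reshape(-1,2)
    d=np.c_[p,np.ones(len(p))]@R; c=-R.T@t
    return c+d*((z-c[2])/d[:,2])[:,None]
def box(x0,x1,y0,y1,h,z0=0): return np.array([[x,y,z] for x in(x0,x1) for y in(y0,y1) for z in(z0,h)])
BX={"carrier":box(-.056,.056,-.048,.048,.032),"tall_carton":box(-.03,.03,-.06,.06,.066),"low_carton":box(-.026,.026,-.046,.046,.047),
"power_strip":box(-.027,.027,-.135,.135,.047),"dispenser":box(0,.078,-.033,.033,.036),"bay":box(-.079,.079,-.071,.071,.0005),
"tube_a_mid":box(-.0085,.0085,-.046,.046,.0085,-.0085)}
def at(p,P,z=0): 
    c,s=np.cos(p[2]),np.sin(p[2]); return np.c_[p[0]+c*P[:,0]-s*P[:,1],p[1]+s*P[:,0]+c*P[:,1],P[:,2]+z]
def hullmask(n,X,S=4):
    m=np.zeros((420*S,560*S),np.uint8); h=cv2.convexHull((proj(n,X)*S+S/2-.5).astype(np.float32)); cv2.fillConvexPoly(m,np.round(h*16).astype(np.int32),1,shift=4)
    return cv2.resize(m.astype(np.float32),(560,420),interpolation=cv2.INTER_AREA)
def masks(thing,cams=("top","scene"),near=None,z=.02):
    out={}
    for c in cams:
        r=models.outline_of(thing,c)
        if near is not None: r=[q for q in r if np.hypot(*(unproj(c,q["centre"],z)[0,:2]-near))<.06]
        if r: out[c]=(r[0]["pixels"],r[0]["centre"],r[0]["conf"])
    return out
def fill(m): 
    cs,_=cv2.findContours(m.astype(np.uint8),cv2.RETR_EXTERNAL,cv2.CHAIN_APPROX_NONE)
    h=cv2.convexHull(np.vstack(cs)); o=np.zeros(m.shape,np.uint8); cv2.fillConvexPoly(o,h,1); return o.astype(np.float32)
def fit(thing,ms,p0,P=None,z=0):
    P=BX[thing] if P is None else P
    M={c:fill(v[0]) for c,v in ms.items()}
    def cost(u):
        p=[u[0],u[1],u[2]]; return sum(np.abs(hullmask(c,at(p,P,z))-m).sum()/m.sum() for c,m in M.items())
    best=None
    for d in(-.12,0,.12):
        s=np.array([p0[0],p0[1],p0[2]+d]); r=minimize(cost,s,method="Nelder-Mead",options=dict(initial_simplex=[s,s+[.008,0,0],s+[0,.008,0],s+[0,0,.1]],xatol=2e-4,fatol=1e-4))
        if best is None or r.fun<best.fun: best=r
    return best.x,best.fun/len(M)
def shot():
    return {c:viewer.read_camera(c) for c in("top","scene")}
def tool():
    s=robot.read_state(); return s,Ro.from_rotvec(s["ee_rot"]).as_matrix()
def go(x,y,z,yang):  # tool shift to world xyz with tool y axis along world angle yang (deg, mod 180)
    s,R=tool(); d=R.T@(np.array([x,y,z])-s["tool_pos"]); a=np.degrees(np.arctan2(R[1,1],R[0,1])); t=-((yang-a+90)%180-90)
    print("shift",np.round(d,4),"yaw rad %.3f"%np.radians(t),"cur yang %.1f"%a,"q7 %.2f"%s["joints"][6],"t %.1f"%s["time_s"])
E
python3 - <<'E'
from h import *
I=shot()
g={"carrier":(231,232),"tall_carton":(268,229),"low_carton":(190,236),"power_strip":(265,141),"bay":(285,181),"dispenser":(343,205)}
for k,px in g.items():
    w=unproj("top",[px],.03)[0,:2]; ms=masks(k,near=w)
    yaw0=np.pi/2 if False else 0
    if k=="power_strip": yaw0=0
    if not ms: print(k,"none",w); continue
    p,f=fit(k,ms,[w[0]-(.039 if k=="dispenser" else 0),w[1],yaw0]); print(k,[ (c,np.round(v[1]),round(v[2],2)) for c,v in ms.items()],np.round(p,4),round(np.degrees(p[2]),1),"cost %.3f"%f)
for k in("tube_a_mid","tape","glue","swabs","pen"):
    for c in("top","scene"):
        print(k,c,[(np.round(q["centre"]),round(q["conf"],2),np.round(unproj(c,[q["centre"]],.0085)[0,:2],3)) for q in models.outline_of(k,c)[:4]])
im=I["top"]; cv2.imwrite("pics/crop1.png",cv2.resize(im[130:290,170:450],None,fx=2.8,fy=2.8,interpolation=cv2.INTER_CUBIC))
print(unproj("top",[[285,291]],0))
E
```

```text
carrier [('top', array([229., 229.]), 0.6), ('scene', array([222., 216.]), 0.91)] [ 0.4732 -0.0652  0.0133] 0.8 cost 0.053
tall_carton [('top', array([267., 228.]), 0.63), ('scene', array([250., 223.]), 0.77)] [ 0.4812 -0.1854 -1.515 ] -86.8 cost 0.058
low_carton [('top', array([191., 236.]), 0.62), ('scene', array([194., 207.]), 0.77)] [0.4616 0.0592 1.6617] 95.2 cost 0.131
power_strip [('top', array([263., 142.]), 0.75), ('scene', array([286., 185.]), 0.66)] [ 0.7587 -0.1717 -0.0419] -2.4 cost 0.226
bay [('scene', array([295., 199.]), 0.63)] [ 0.645  -0.2357  0.0262] 1.5 cost 0.159
dispenser [('top', array([344., 204.]), 0.6), ('scene', array([322., 228.]), 0.92)] [ 0.523  -0.4101 -0.1545] -8.9 cost 0.110
tube_a_mid top [(array([343., 225.]), 0.43, array([ 0.5  , -0.418]))]
tube_a_mid scene []
tape top [(array([342., 162.]), 0.69, array([ 0.7  , -0.415]))]
tape scene [(array([331., 210.]), 0.93, array([ 0.71, -0.39]))]
glue top [(array([376., 207.]), 0.49, array([ 0.556, -0.521]))]
glue scene [(array([343., 236.]), 0.76, array([ 0.601, -0.485])), (array([312., 248.]), 0.21, array([ 0.494, -0.416]))]
swabs top [(array([263., 277.]), 0.61, array([ 0.336, -0.166]))]
swabs scene [(array([223., 252.]), 0.51, array([ 0.328, -0.169])), (array([342., 236.]), 0.17, array([ 0.598, -0.481]))]
pen top [(array([164., 274.]), 0.74, array([0.345, 0.144]))]
pen scene [(array([284., 184.]), 0.49, array([ 0.773, -0.153]))]
[[ 0.29223246 -0.23595451  0.        ]]
```

View pics/crop1.png

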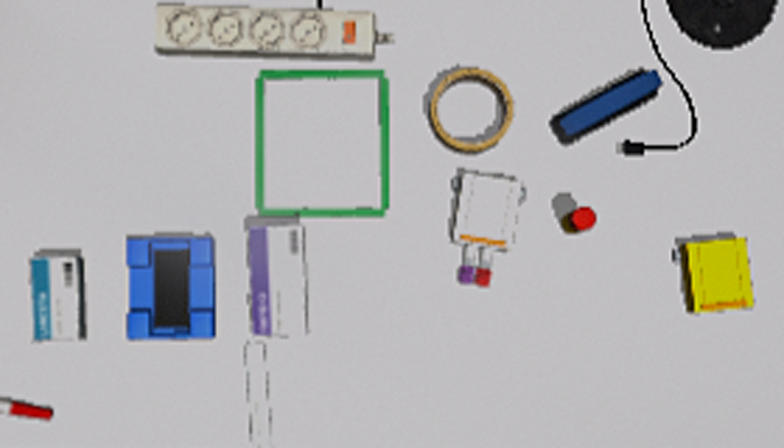

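The white dispenser at crop (485,210), with purple and red caps at crop (466,276) and (483,278), is the one meant. The yellow one at (715,275) is empty. Next I refine the caps, the bay and the strip edge by colour.

```bash
cat >> h.py <<'E'
def caps(im,roi,z=.0085,cam="top"):
    x0,x1,y0,y1=roi; c=cv2.resize(im[y0:y1,x0:x1],None,fx=4,fy=4,interpolation=cv2.INTER_CUBIC); h=cv2.cvtColor(c,cv2.COLOR_BGR2HSV)
    H,S,V=[h[...,i].astype(int) for i in range(3)]
    out={}
    for n,m in{"red":((H<8)|(H>172))&(S>130)&(V>60),"purple":(H>125)&(H<165)&(S>70)&(V>40)}.items():
        v,u=np.nonzero(m)
        if len(u)<20: out[n]=None; continue
        px=np.c_[(u+.5)/4-.5+x0,(v+.5)/4-.5+y0]; W=unproj(cam,px,z)[:,:2]
        out[n]=dict(c=W.mean(0),n=len(u),lo=np.percentile(W,2,0),hi=np.percentile(W,98,0),rect=cv2.minAreaRect(W.astype(np.float32)*1000))
    return out
def blob(im,hlo,hhi,z,roi,smin=90,cam="top"):
    x0,x1,y0,y1=roi; c=cv2.resize(im[y0:y1,x0:x1],None,fx=4,fy=4,interpolation=cv2.INTER_CUBIC); h=cv2.cvtColor(c,cv2.COLOR_BGR2HSV)
    v,u=np.nonzero((h[...,0]>hlo)&(h[...,0]<hhi)&(h[...,1]>smin)&(h[...,2]>50))
    W=unproj(cam,np.c_[(u+.5)/4-.5+x0,(v+.5)/4-.5+y0],z)[:,:2]; return cv2.minAreaRect(W.astype(np.float32)*1000),len(u)
E
python3 - <<'E'
from h import *
I=shot(); t=I["top"]
for k,v in caps(t,(325,358,215,240)).items(): print(k,{a:(np.round(b,4) if a!="rect" else b) for a,b in v.items()} if v else v)
print("bay",blob(t,40,85,0,(255,315,148,214)))
print("carrier top",blob(t,100,130,.032,(208,254,205,258)))
u=lambda P,z: unproj("top",np.array(P)/2.8+[169.7,129.7],z)[:,:2].round(4).tolist()
print("strip front top edge",u([[155,52],[375,58]],.047))
print("tall top: ",u([[246,226],[304,222],[308,333],[252,336]],.066))
print("low top: ",u([[30,258],[75,258],[76,338],[33,340]],.047))
print("disp roof",u([[460,170],[524,178],[513,250],[450,240]],.036))
print(at([0.523,-.4101,-.1545],np.array([[0,.033,0],[0,-.033,0],[.078,-.033,0],[.078,.033,0]])).round(4)[:, :2].tolist())
E
```

```text
red {'c': array([ 0.4883, -0.4138]), 'n': np.int64(411), 'lo': array([ 0.4793, -0.4212]), 'hi': array([ 0.4964, -0.4071]), 'rect': ((488.0271911621094, -413.70599365234375), (15.260513305664062, 18.09063720703125), 81.75093841552734)}
purple {'c': array([ 0.4911, -0.3956]), 'n': np.int64(446), 'lo': array([ 0.4822, -0.4032]), 'hi': array([ 0.4996, -0.3883]), 'rect': ((490.9461975097656, -396.06378173828125), (17.3283748626709, 18.904996871948242), 78.58303833007812)}
bay (((639.6873168945312, -233.47576904296875), (165.82650756835938, 150.17906188964844), 0.15040560066699982), 7249)
carrier top (((473.88311767578125, -66.80050659179688), (112.25225830078125, 96.94169616699219), 0.7405865788459778), 12633)
strip front top edge [[0.7342, -0.0486], [0.7281, -0.2921]]
tall top:  [[0.5403, -0.1521], [0.5449, -0.215], [0.4248, -0.2199], [0.4213, -0.1595]]
low top:  [[0.5054, 0.0863], [0.5056, 0.0367], [0.418, 0.0343], [0.4156, 0.0814]]
disp roof [[0.6052, -0.3866], [0.5965, -0.4573], [0.5168, -0.4448], [0.5276, -0.3755]]
[[0.5281, -0.3775], [0.5179, -0.4427], [0.595, -0.4547], [0.6051, -0.3895]]
```

Run:
```python
from h import *
go(.221,.611,.37,81.3); go(.45,.30,.37,81.3); go(.48,-.2,.30,81.3); go(.4917,-.405,.12,81.3)
```

```text
shift [-0.0002 -0.0003 -0.1167] yaw rad -0.195 cur yang 70.1 q7 -0.07 t 1.4
shift [-0.3212 -0.2149 -0.1167] yaw rad -0.195 cur yang 70.1 q7 -0.07 t 1.4
shift [-0.5194 -0.675  -0.0467] yaw rad -0.195 cur yang 70.1 q7 -0.07 t 1.4
shift [-0.6    -0.8638  0.1333] yaw rad -0.195 cur yang 70.1 q7 -0.07 t 1.4
```

Emit:
play_rows([
  [0,0,-0.117,0],
  [0,0,-0.117,0],
  [0,0,-0.117,0],
  [-0.321,-0.215,-0.117,-0.195],
  [-0.321,-0.215,-0.117,-0.195],
  [-0.321,-0.215,-0.117,-0.195],
  [-0.321,-0.215,-0.117,-0.195],
  [-0.321,-0.215,-0.117,-0.195],
  [-0.321,-0.215,-0.117,-0.195],
  [-0.321,-0.215,-0.117,-0.195],
  [-0.321,-0.215,-0.117,-0.195],
  [-0.321,-0.215,-0.117,-0.195],
  [-0.519,-0.675,-0.047,-0.195],
  [-0.519,-0.675,-0.047,-0.195],
  [-0.519,-0.675,-0.047,-0.195],
  [-0.519,-0.675,-0.047,-0.195],
  [-0.519,-0.675,-0.047,-0.195],
  [-0.519,-0.675,-0.047,-0.195],
  [-0.519,-0.675,-0.047,-0.195],
  [-0.519,-0.675,-0.047,-0.195],
], gripper=0.3, newtons=25)

```text
time_s: 3.07
tool_pos: [0.4665, -0.0222, 0.3251]
ee_rot: [0.238, 3.132, 0.001]
ft_force: [2.4, 0.2, 0.3]
opening: 0.0597
finger_force: 0.0
```

Run:
```python
from h import *
go(.4917,-.405,.12,81.3);go(.4917,-.405,.021,81.3); s=robot.read_state(); print(s["opening"],s["tool_pos"],s["joints"].round(2))
```

```text
shift [-0.0826 -0.3747  0.205 ] yaw rad 0.000 cur yang 81.3 q7 1.43 t 3.1
shift [-0.0825 -0.3747  0.304 ] yaw rad 0.000 cur yang 81.3 q7 1.43 t 3.1
0.059736335495115166 [ 0.46645276 -0.02221071  0.32513619] [-0.37  0.14  0.36  1.94 -0.05  1.08  1.43]
```

Emit:
play_rows([
  [-0.08,-0.35,0.1,0],
  [-0.08,-0.35,0.1,0],
  [-0.08,-0.35,0.1,0],
  [-0.08,-0.35,0.1,0],
  [-0.08,-0.35,0.1,0],
  [-0.08,-0.35,0.1,0],
  [-0.08,-0.35,0.1,0],
  [-0.08,-0.35,0.1,0],
  [-0.08,-0.35,0.1,0],
  [-0.08,-0.35,0.2,0],
  [-0.08,-0.35,0.2,0],
  [-0.08,-0.35,0.2,0],
  [-0.08,-0.35,0.2,0],
  [-0.08,-0.35,0.2,0],
  [-0.08,-0.35,0.2,0],
])

```text
time_s: 4.32
tool_pos: [0.494, -0.3792, 0.1269]
ee_rot: [0.238, 3.13, -0.003]
ft_force: [0.2, -0.3, 0.2]
opening: 0.0597
finger_force: 0.0
```

Run:
```python
from h import *
I=shot(); t=I["top"]; cv2.imwrite("pics/b.png",np.hstack([cv2.resize(t[180:260,290:400],None,fx=3.6,fy=3.6,interpolation=2),cv2.resize(I["scene"][200:280,270:380],None,fx=3.6,fy=3.6,interpolation=2)]))
go(.4917,-.405,.021,81.3); s=robot.read_state(); print(s["tool_pos"],s["joints"].round(2),s["qd"].round(3))
```

```text
shift [-0.0011 -0.0257  0.1063] yaw rad 0.000 cur yang 81.3 q7 2.29 t 4.4
[ 0.49417405 -0.37921168  0.12730009] [ 0.29  0.68  0.41  1.72 -0.35  0.81  2.29] [-0.    -0.    -0.002  0.005 -0.001 -0.003  0.001]
```

View pics/b.png

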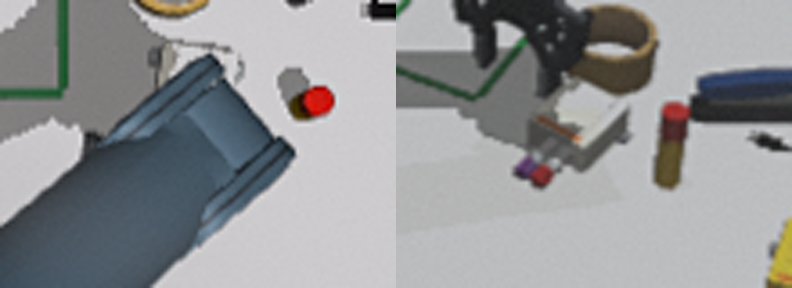

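The picture shows the open fingers hovering above the caps, which are visible in the scene crop at (525,168) and (541,176). Nothing is close by, so I descend and grip.

Emit:
play_rows([
  [-0.001,-0.026,0.04,0],
  [-0.001,-0.026,0.07,0],
  [-0.001,-0.026,0.09,0],
  [-0.001,-0.026,0.1,0],
  [-0.001,-0.026,0.106,0],
  [-0.001,-0.026,0.106,0],
  [-0.001,-0.026,0.106,0],
])

```text
time_s: 5.0
tool_pos: [0.4911, -0.4047, 0.0206]
ee_rot: [0.237, 3.131, -0.002]
ft_force: [0.2, 0.8, -0.4]
opening: 0.0598
finger_force: 0.0
```

Emit:
play_rows([
  [0,0,0,0],
  [0,0,0,0],
  [0,0,0,0],
  [0,0,0,0],
  [0,0,0,0],
  [0,0,0,0],
  [0,0,0,0],
], gripper=1, newtons=25)

```text
time_s: 5.58
tool_pos: [0.4915, -0.4052, 0.0215]
ee_rot: [0.238, 3.129, -0.003]
ft_force: [-1.0, 1.6, 9.4]
opening: 0.0323
finger_force: 31.5
```

Run:
```python
from h import *
go(.4917-.0800,-.405+.0124,.021,81.3)
```

```text
shift [0.0808 0.0004 0.0002] yaw rad 0.000 cur yang 81.3 q7 2.37 t 5.6
```

Emit:
play_rows([
  [0,0,-0.0015,0],
  [0.008,0,-0.0015,0],
  [0.016,0,-0.0015,0],
  [0.024,0,-0.0015,0],
  [0.032,0,-0.0015,0],
  [0.04,0,-0.0015,0],
  [0.048,0,-0.0015,0],
  [0.056,0,-0.0015,0],
  [0.064,0,-0.0015,0],
  [0.072,0,-0.0015,0],
  [0.078,0,-0.0015,0],
  [0.082,0,-0.0015,0],
  [0.082,0,0,0],
  [0.082,0,0,0],
])

```text
time_s: 6.75
tool_pos: [0.4086, -0.3925, 0.0214]
ee_rot: [0.24, 3.131, -0.0]
ft_force: [-2.5, 4.3, 27.1]
opening: 0.0322
finger_force: 37.4
```

Emit:
play_rows([
  [0,0,0,0],
  [0,0,0,0],
  [0,0,0,0],
  [0,0,0,0],
  [0,0,-0.04,0],
  [0,0,-0.08,0],
  [-0.03,0,-0.12,0],
  [-0.07,0,-0.14,0],
  [-0.11,0,-0.14,0],
  [-0.14,0.0,-0.14,0],
  [-0.14,0,-0.14,0],
  [-0.14,0,-0.14,0],
], gripper=0.3)

```text
time_s: 7.75
tool_pos: [0.549, -0.4118, 0.1579]
ee_rot: [-0.233, -3.133, -0.001]
ft_force: [-1.4, 0.5, -0.1]
opening: 0.0594
finger_force: 0.0
```

Run:
```python
from h import *
I=shot(); t=I["top"]
for k,v in caps(t,(315,365,225,275)).items(): print(k,{a:(np.round(b,4) if a!="rect" else b) for a,b in v.items()} if v else v)
for k,v in caps(I["scene"],(270,330,240,300),cam="scene").items(): print("scene",k,v and v["c"].round(4))
cv2.imwrite("pics/c.png",np.hstack([cv2.resize(t[180:280,290:400],None,fx=3.6,fy=3.6,interpolation=2),cv2.resize(I["scene"][200:300,260:370],None,fx=3.6,fy=3.6,interpolation=2)]))
s=robot.read_state(); print(s["tool_pos"],s["joints"].round(2))
```

```text
red {'c': array([ 0.4048, -0.4017]), 'n': np.int64(365), 'lo': array([ 0.3972, -0.4085]), 'hi': array([ 0.4128, -0.3944]), 'rect': ((405.1870422363281, -401.40484619140625), (14.406228065490723, 16.51887321472168), 82.73851776123047)}
purple {'c': array([ 0.4079, -0.3855]), 'n': np.int64(440), 'lo': array([ 0.3995, -0.3936]), 'hi': array([ 0.4158, -0.378 ]), 'rect': ((407.8782043457031, -385.6199951171875), (16.600236892700195, 17.435842514038086), 84.55525970458984)}
scene red [ 0.406  -0.3999]
scene purple [ 0.4082 -0.384 ]
[ 0.54565188 -0.41295197  0.15798495] [ 0.31  0.73  0.43  1.53 -0.35  0.96  2.26]
```

View pics/c.png

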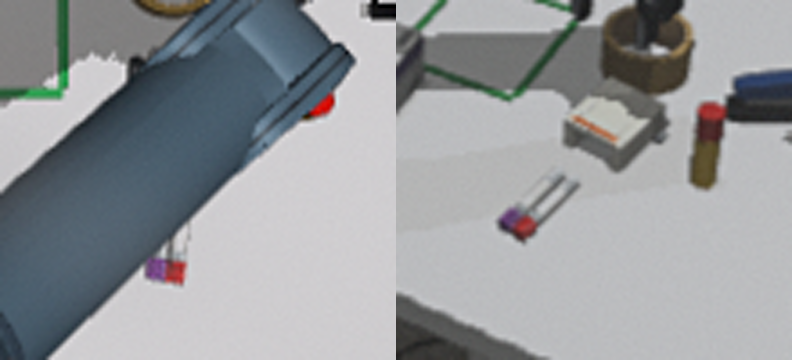

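Both tubes lie side by side on the table, with caps at scene crop (512,218) and (525,228), clear of the dispenser. Next I grip the middles.

Run:
```python
from h import *
go(.4435,-.3993,.0245,81.3)
```

```text
shift [ 0.1027 -0.0021  0.1338] yaw rad -0.001 cur yang 81.3 q7 2.26 t 7.8
```

Emit:
play_rows([
  [0.04,-0.002,0,0],
  [0.08,-0.002,0.02,0],
  [0.102,-0.002,0.05,0],
  [0.102,-0.002,0.085,0],
  [0.102,-0.002,0.11,0],
  [0.102,-0.002,0.125,0],
  [0.102,-0.002,0.134,0],
  [0.102,-0.002,0.134,0],
  [0.102,-0.002,0.134,0],
])

```text
time_s: 8.6
tool_pos: [0.4463, -0.4001, 0.0257]
ee_rot: [0.239, 3.132, -0.001]
ft_force: [0.3, -0.7, 0.5]
opening: 0.06
finger_force: 0.0
```

Emit:
play_rows([
  [0,0,0,0],
  [0,0,0,0],
  [0,0,0,0],
  [0,0,0,0],
  [0,0,0,0],
  [0,0,0,0],
  [0,0,0,0],
], gripper=1, newtons=25)

```text
time_s: 9.18
tool_pos: [0.4471, -0.4003, 0.0265]
ee_rot: [0.238, 3.13, -0.002]
ft_force: [-0.1, 0.5, 7.3]
opening: 0.0321
finger_force: 25.7
```

Emit:
play_rows([
  [0,0,-0.01,0],
  [0,0,-0.03,0],
  [0,0,-0.06,0],
  [0,0,-0.1,0],
  [0,0,-0.1,0],
  [0,0,-0.1,0],
])

```text
time_s: 9.68
tool_pos: [0.4476, -0.4007, 0.1282]
ee_rot: [0.238, 3.128, -0.005]
ft_force: [-0.3, 0.4, -1.1]
opening: 0.0324
finger_force: 24.9
```

Run:
```python
from h import *
I=shot(); s,R=tool(); p=s["tool_pos"]; print(p)
for cam,roi in(("top",(310,365,210,280)),("scene",(240,340,200,300))):
    for k,v in caps(I[cam],roi,z=.1085,cam=cam).items(): print(cam,k,v and (v["c"].round(4),v["n"]))
cv2.imwrite("pics/d.png",np.hstack([cv2.resize(I["top"][180:280,290:400],None,fx=3.6,fy=3.6,interpolation=2),cv2.resize(I["scene"][170:270,240:350],None,fx=3.6,fy=3.6,interpolation=2)]))
```

```text
[ 0.4460692  -0.39902613  0.12513609]
top red None
top purple None
scene red (array([ 0.4053, -0.4008]), 370)
scene purple (array([ 0.4402, -0.254 ]), 1165)
```

View pics/d.png

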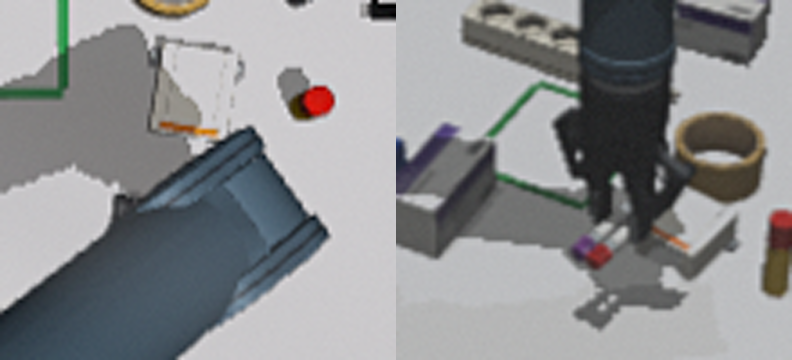

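The pair is held by the middles and lifted: caps at scene crop (582,248) and (598,256), with shadows below. Now I carry it over the carrier.

Run:
```python
from h import *
go(.4755,-.066,.125,90.8)
```

```text
shift [2.120e-02 3.337e-01 3.000e-04] yaw rad -0.165 cur yang 81.3 q7 2.37 t 9.8
```

Emit:
play_rows([
  [0,0,-0.03,0],
  [0.003,0.03,-0.04,0],
  [0.005,0.07,-0.04,-0.05],
  [0.008,0.11,-0.04,-0.08],
  [0.01,0.15,-0.04,-0.12],
  [0.012,0.19,-0.04,-0.165],
  [0.015,0.23,-0.04,-0.165],
  [0.018,0.27,-0.04,-0.165],
  [0.02,0.31,-0.03,-0.165],
  [0.021,0.334,-0.02,-0.165],
  [0.021,0.334,0,-0.165],
  [0.021,0.334,0.02,-0.165],
  [0.021,0.334,0.02,-0.165],
  [0.021,0.334,0.02,-0.165],
  [0.021,0.334,0.02,-0.165],
])

```text
time_s: 11.03
tool_pos: [0.4758, -0.0667, 0.1053]
ee_rot: [0.019, -3.141, 0.0]
ft_force: [-0.7, 0.3, 0.2]
opening: 0.0321
finger_force: 25.1
```

Run:
```python
from h import *
I=shot(); s,R=tool(); p=s["tool_pos"]; print(p,s["opening"],s["finger_force"]); go(.4755,-.066,.0385,90.8)
zt=p[2]-.026+.0085
for cam,roi in(("top",(200,255,225,270)),("scene",(190,250,190,250))):
    for k,v in caps(I[cam],roi,z=zt,cam=cam).items(): print(cam,k,v and (v["c"].round(4),v["n"]))
cv2.imwrite("pics/e.png",np.hstack([cv2.resize(I["top"][190:290,190:300],None,fx=3.6,fy=3.6,interpolation=2),cv2.resize(I["scene"][160:260,170:280],None,fx=3.6,fy=3.6,interpolation=2)]))
```

```text
[ 0.4763996  -0.06669129  0.10582705] 0.032490381277375545 25.107233226299286
shift [0.001  0.0007 0.0673] yaw rad -0.002 cur yang 90.7 q7 1.91 t 11.1
top red (array([ 0.4351, -0.0769]), 550)
top purple (array([ 0.4273, -0.0719]), 133)
scene red (array([ 0.434 , -0.0752]), 306)
scene purple (array([ 0.4412, -0.1479]), 1152)
```

View pics/e.png

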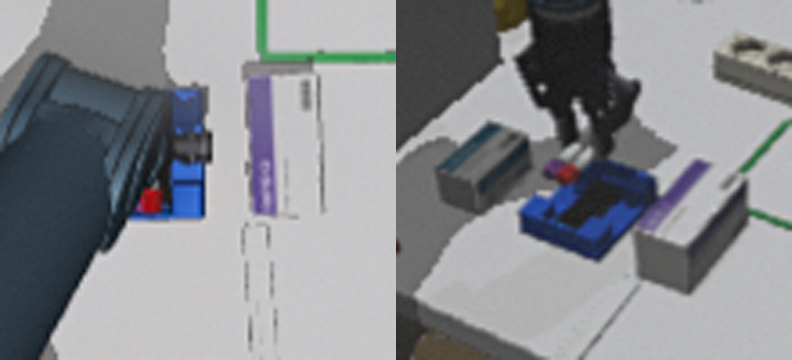

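The pair hovers over the carrier, with caps at scene crop (555,170). Red reads y≈-0.076, as expected for a centred pair. I descend into the pocket.

Emit:
play_rows([
  [0,0.001,0.02,0],
  [-0.001,0.001,0.035,0],
  [-0.001,0.001,0.045,0],
  [-0.001,0.001,0.052,0],
  [-0.001,0.001,0.058,0],
  [-0.001,0.001,0.063,0],
  [-0.001,0.001,0.067,0],
  [-0.001,0.001,0.067,0],
  [-0.001,0.001,0.067,0],
])

```text
time_s: 11.88
tool_pos: [0.4771, -0.0652, 0.0381]
ee_rot: [-0.021, 3.141, -0.0]
ft_force: [-0.1, 1.7, 0.8]
opening: 0.0324
finger_force: 25.8
```

Emit:
play_rows([
  [0,0,0.001,0],
  [0,0,0.001,0],
  [0,0,0.001,0],
  [0,0,0.001,0],
  [0,0,-0.01,0],
  [0,0,-0.03,0],
  [0,0,-0.06,0],
  [0,0,-0.09,0],
  [-0.03,0,-0.1,0],
  [-0.07,0,-0.1,0],
  [-0.11,0,-0.1,0],
  [-0.12,0,-0.1,0],
  [-0.12,0,-0.1,0],
], gripper=0.33)

```text
time_s: 12.97
tool_pos: [0.6001, -0.0631, 0.1391]
ee_rot: [-0.023, 3.138, -0.001]
ft_force: [-1.4, -0.1, 0.2]
opening: 0.0573
finger_force: 0.0
```

Run:
```python
from h import *
I=shot(); s,R=tool(); p=s["tool_pos"]; print(p,s["opening"],s["joints"].round(2),R.round(2).tolist())
w=np.array([.474,-.066]); ms=masks("carrier",near=w); print({c:v[2] for c,v in ms.items()}); print(fit("carrier",ms,[.474,-.066,0]))
cv2.imwrite("pics/f.png",np.hstack([cv2.resize(I["top"][190:290,190:300],None,fx=3.6,fy=3.6,interpolation=2),cv2.resize(I["scene"][160:260,170:280],None,fx=3.6,fy=3.6,interpolation=2)]))
```

```text
[ 0.59606047 -0.0637555   0.13820159] 0.05709265235071043 [-0.23  0.62  0.36  1.78 -0.29  0.8   1.86] [[-1.0, -0.01, -0.0], [-0.01, 1.0, -0.0], [0.0, -0.0, -1.0]]
{'top': 0.92, 'scene': 0.74}
(array([ 0.4727499 , -0.06539678,  0.00205593]), np.float64(0.05999470502138138))
```

View pics/f.png

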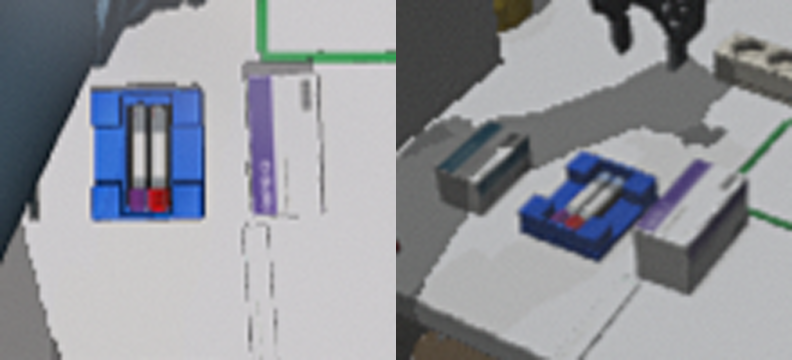

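The tubes lie side by side in the pocket: caps at top crop (138,200) and (158,200), both level. For the first leg I spread the fingers in the two side gaps and push the front cheeks from inside. This is symmetric and stays within the carrier's width.

Run:
```python
from h import *
go(.4765,-.0655,.037,90.1)
```

```text
shift [ 0.1186 -0.0002  0.1013] yaw rad 0.011 cur yang 90.7 q7 1.86 t 13.2
```

Emit:
play_rows([
  [0.04,0,0,0.011],
  [0.08,0,0,0.011],
  [0.118,0,0,0.011],
  [0.118,0,0.02,0.011],
  [0.118,0,0.05,0.011],
  [0.118,0,0.075,0.011],
  [0.118,0,0.09,0.011],
  [0.118,0,0.097,0.011],
  [0.118,0,0.101,0.011],
  [0.118,0,0.101,0.011],
  [0.118,0,0.101,0.011],
])

```text
time_s: 14.08
tool_pos: [0.4791, -0.0653, 0.0378]
ee_rot: [-0.003, 3.141, -0.0]
ft_force: [-0.3, 0.7, 0.8]
opening: 0.0571
finger_force: 0.0
```

Emit:
play_rows([
  [-0.003,0,0,0],
  [-0.006,0,0,0],
  [-0.01,0,0,0],
  [-0.015,0,0,0],
  [-0.022,0,0,0],
  [-0.03,0,0,0],
  [-0.038,0,0,0],
  [-0.046,0,0,0],
  [-0.054,0,0,0],
  [-0.062,0,0,0],
  [-0.07,0,0,0],
  [-0.078,0,0,0],
  [-0.086,0,0,0],
  [-0.093,0,0,0],
  [-0.098,0,0,0],
  [-0.101,0,0,0],
  [-0.103,0,0,0],
  [-0.103,0,0,0],
])

```text
time_s: 15.58
tool_pos: [0.5823, -0.0649, 0.037]
ee_rot: [-0.004, 3.141, -0.0]
ft_force: [-0.6, -0.1, 0.6]
opening: 0.0573
finger_force: 0.2
```

Run:
```python
from h import *
I=shot(); s,R=tool(); p=s["tool_pos"]; print(p)
w=np.array([p[0]-.014,p[1]]); ms=masks("carrier",("scene",),near=w); print({c:v[2] for c,v in ms.items()}); print(w,fit("carrier",ms,[*w,0]))
go(.6537,-.0655,.0375,90.1)
```

```text
[ 0.58228375 -0.0649152   0.0371185 ]
{'scene': 0.65}
[ 0.56828375 -0.0649152 ] (array([ 0.56985124, -0.0621174 ,  0.10354762]), np.float64(0.19915254414081573))
shift [-0.0715 -0.0007 -0.0003] yaw rad 0.000 cur yang 90.1 q7 1.91 t 15.7
```

Emit:
play_rows([
  [-0.003,0,0,0],
  [-0.008,0,0,0],
  [-0.015,0,0,0],
  [-0.022,0,0,0],
  [-0.03,0,0,0],
  [-0.038,0,0,0],
  [-0.046,0,0,0],
  [-0.053,0,0,0],
  [-0.059,0,0,0],
  [-0.064,0,0,0],
  [-0.068,0,0,0],
  [-0.071,0,0,0],
  [-0.0715,0,0,0],
  [-0.0715,0,0,0],
])

```text
time_s: 16.9
tool_pos: [0.6539, -0.0647, 0.0372]
ee_rot: [-0.004, 3.14, -0.0]
ft_force: [0.2, -0.5, 0.5]
opening: 0.057
finger_force: 0.0
```

Emit:
play_rows([
  [0.008,0,0,0],
  [0.008,0,0,0],
  [0.008,0,-0.02,0],
  [0.008,0,-0.05,0],
  [0.008,0.04,-0.09,0],
  [0.008,0.08,-0.12,0],
  [0.008,0.12,-0.12,0],
  [0.008,0.15,-0.12,0],
  [0.008,0.15,-0.12,0],
])

```text
time_s: 17.65
tool_pos: [0.6451, 0.0966, 0.1584]
ee_rot: [-0.02, 3.139, 0.012]
ft_force: [-0.0, 2.0, -0.0]
opening: 0.0577
finger_force: 0.0
```

Run:
```python
from h import *
I=shot(); s,R=tool(); p=s["tool_pos"]; print(p,s["joints"].round(2))
w=np.array([.64,-.065]); ms=masks("carrier",near=w); print({c:v[2] for c,v in ms.items()}); print(fit("carrier",ms,[*w,0])); print(blob(I["top"],100,130,.032,(208,254,150,208)))
for c in ms: print(c,fit("carrier",{c:ms[c]},[*w,0]))
print("bay",blob(I["top"],40,85,0,(255,315,148,214)))
cv2.imwrite("pics/g.png",np.hstack([cv2.resize(I["top"][110:230,190:330],None,fx=2.8,fy=2.8,interpolation=2),cv2.resize(I["scene"][140:260,190:330],None,fx=2.8,fy=2.8,interpolation=2)]))
```

```text
[0.64465205 0.08983946 0.15723937] [-0.46  0.67  0.38  1.63 -0.3   0.9   1.61]
{'top': 0.66, 'scene': 0.94}
(array([ 0.63863407, -0.06370214,  0.00385102]), np.float64(0.042498521506786346))
(((639.5258178710938, -66.04193878173828), (112.08623504638672, 95.63391876220703), 0.13974441587924957), 11018)
top (array([ 0.6386236 , -0.06374411,  0.00706814]), np.float64(0.0259146336466074))
scene (array([ 0.63939695, -0.06218555,  0.00276532]), np.float64(0.0515282116830349))
bay (((639.6873168945312, -233.47628784179688), (165.82650756835938, 150.1801300048828), 0.15040560066699982), 7232)
```

View pics/g.png

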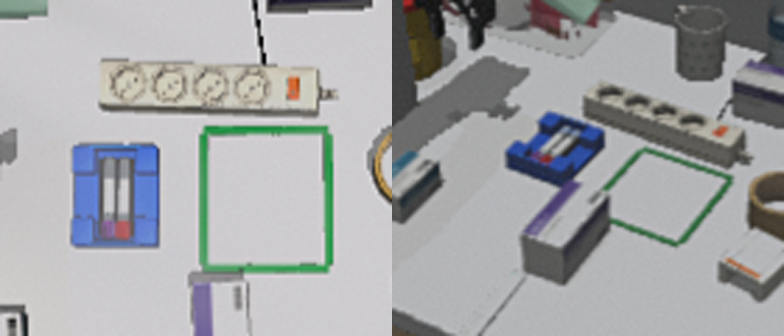

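The carrier stands at (0.639,-0.065), square, with the tubes in it (top crop (115,195)). It needs 168 mm along -y. I turn the tool a quarter and push from its +y side.

Run:
```python
from h import *
go(.639,.020,.030,0.1)
```

```text
shift [ 0.0058 -0.0642  0.127 ] yaw rad -1.571 cur yang 90.1 q7 1.61 t 17.9
```

Emit:
play_rows([
  [0,0,0,0.12],
  [0.006,0,0,0.24],
  [0.006,0,0,0.36],
  [0.006,0,0,0.48],
  [0.006,0,0,0.6],
  [0.006,0,0,0.72],
  [0.006,0,0,0.84],
  [0.006,0,0,0.96],
  [0.006,0,0,1.08],
  [0.006,0,0,1.2],
  [0.006,0,0.02,1.32],
  [0.006,-0.02,0.04,1.44],
  [0.006,-0.04,0.06,1.57],
  [0.006,-0.06,0.08,1.57],
  [0.006,-0.063,0.1,1.57],
  [0.006,-0.063,0.115,1.57],
  [0.006,-0.063,0.127,1.57],
  [0.006,-0.063,0.127,1.57],
  [0.006,-0.063,0.127,1.57],
])

```text
time_s: 19.43
tool_pos: [0.6391, 0.0227, 0.0298]
ee_rot: [-2.217, -2.225, 0.0]
ft_force: [1.0, 0.5, -0.1]
opening: 0.0574
finger_force: 0.0
```

Run:
```python
from h import *
s,R=tool(); print(s["tool_pos"],R.round(3).tolist(),s["opening"]); go(.639,-.2335+.048+.011,.030,0.1)
```

```text
[0.63913853 0.02274365 0.02981316] [[-0.004, 1.0, -0.001], [1.0, 0.004, 0.0], [0.0, -0.001, -1.0]] 0.05738604383478002
shift [-0.1972 -0.0009 -0.0003] yaw rad 0.002 cur yang 0.2 q7 0.48 t 19.4
```

Emit:
play_rows([
  [-0.01,0,0,0],
  [-0.018,0,0,0],
  [-0.023,0,0,0],
  [-0.027,0,0,0],
  [-0.031,0,0,0],
  [-0.036,0,0,0],
  [-0.042,0,0,0],
  [-0.05,0,0,0],
  [-0.058,0,0,0],
  [-0.066,0,0,0],
  [-0.074,0,0,0],
  [-0.082,0,0,0],
  [-0.09,0,0,0],
  [-0.098,0,0,0],
  [-0.105,0,0,0],
  [-0.11,0,0,0],
  [-0.114,0,0,0],
  [-0.116,0,0,0],
  [-0.116,0,0,0],
])

```text
time_s: 21.02
tool_pos: [0.6393, -0.0948, 0.0299]
ee_rot: [2.218, 2.224, -0.001]
ft_force: [0.9, 0.5, 0.1]
opening: 0.0572
finger_force: 0.0
```

Run:
```python
from h import *
I=shot(); s,R=tool(); p=s["tool_pos"]; print(p)
w=np.array([.64,p[1]-.059]); ms=masks("carrier",near=w)
for c in ms: print(c,ms[c][2],w,fit("carrier",{c:ms[c]},[*w,0]))
try: print(blob(I["top"],100,130,.032,(225,315,150,208)))
except Exception as e: print(e)
go(.639,-.2335+.048+.011,.030,0.1)
```

```text
[ 0.63928825 -0.09438389  0.029842  ]
top 0.62 [ 0.64       -0.15338389] (array([ 0.6380718 , -0.15557274, -0.0034504 ]), np.float64(0.14937734603881836))
scene 0.76 [ 0.64       -0.15338389] (array([ 0.64226614, -0.15277044,  0.03231763]), np.float64(0.09201663732528687))
(((639.037109375, -155.86422729492188), (113.5150375366211, 94.87277221679688), 0.14980942010879517), 9952)
shift [-0.0805 -0.0006 -0.0001] yaw rad 0.001 cur yang 0.2 q7 0.64 t 21.2
```

Emit:
play_rows([
  [-0.003,0,0,0],
  [-0.008,0,0,0],
  [-0.015,0,0,0],
  [-0.022,0,0,0],
  [-0.03,0,0,0],
  [-0.038,0,0,0],
  [-0.046,0,0,0],
  [-0.054,0,0,0],
  [-0.061,0,0,0],
  [-0.067,0,0,0],
  [-0.072,0,0,0],
  [-0.076,0,0,0],
  [-0.078,0,0,0],
  [-0.079,0,0,0],
  [-0.079,0,0,0],
])

```text
time_s: 22.47
tool_pos: [0.6398, -0.1728, 0.0301]
ee_rot: [2.218, 2.225, -0.0]
ft_force: [-0.6, 0.8, 0.4]
opening: 0.0571
finger_force: 0.2
```

Emit:
play_rows([
  [0.01,0,0,0],
  [0.03,0,0,0],
  [0.06,0,-0.03,0],
  [0.1,0,-0.07,0],
  [0.14,0,-0.1,0],
  [0.18,0,-0.13,0],
  [0.22,0,-0.13,0],
  [0.22,0,-0.13,0],
  [0.22,0,-0.13,0],
])

```text
time_s: 23.22
tool_pos: [0.6402, 0.0572, 0.1614]
ee_rot: [-2.205, -2.236, -0.009]
ft_force: [0.1, 0.8, -0.7]
opening: 0.057
finger_force: 0.0
```

Run:
```python
from h import *
I=shot(); s,R=tool(); print(s["tool_pos"],s["time_s"],s["ft_force"].round(1))
w=np.array([.64,-.2335]); ms=masks("carrier",near=w)
for c in ms: print(c,ms[c][2],fit("carrier",{c:ms[c]},[*w,0]))
print(blob(I["top"],100,130,.032,(255,315,150,210)))
cv2.imwrite("pics/i.png",np.hstack([cv2.resize(I["top"][120:300,150:410],None,fx=1.5,fy=1.5,interpolation=2),cv2.resize(I["scene"][120:300,140:400],None,fx=1.5,fy=1.5,interpolation=2)]))
```

```text
[0.63909438 0.04967324 0.16023612] 23.3167 [ 0.2  0.3 -0.3]
scene 0.89 (array([ 0.63883943, -0.23197215,  0.01070704]), np.float64(0.044568244367837906))
(((639.2750244140625, -233.07418823242188), (113.4544906616211, 94.32599639892578), 0.15852655470371246), 11994)
```

View pics/i.png

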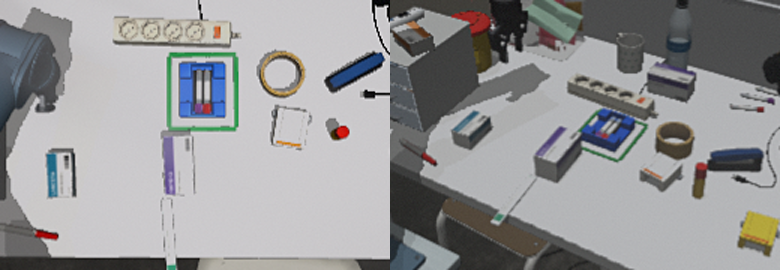

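The carrier (top crop (203,90)) lies square and centred inside the green bay with both tubes in it. The bystanders are where they were, and the robot is clear.

```bash
python3 -c "
from plant import job_done; print(job_done())"
```

```text
the job is handed in; nothing more can be done
None
```

The job is done and handed in at about 23 s: both tubes lie in the blue carrier, which sits square and centred in the green bay, and the last pictures showed the bystanders still in place and the robot touching nothing.

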